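Put three tachograph parts back on their own calibration stations

ROBOT

A 6-joint arm with a two-finger parallel gripper is mounted at the origin on the work surface. World frame = base frame: x ahead of the robot, y to its left, z up, the work surface at z = 0. Lengths are in m, angles in degrees, forces in N, time in s.
With the tool pointing down it reaches from about 0.3 to 0.75 m from the base axis. Payload 8.5 kg.
Tool frame: the origin (TCP) lies midway between the tips of the shut fingers; the grasp point (between the pads) lies 19 mm behind it; z points along the fingers, y is the line along which they close (so a half turn about z gives the same grasp; the last joint's range is limited). The gripper opens to 85 mm and grips with 20 to 120 N. Pads are 22 mm wide; open, the fingers measure 114 mm over their backs; the gripper's body (76 mm by 85 mm) begins 54 mm behind the grasp point. The pads swing forward as they close: fully open they stand 13 mm farther back than shut.
Start: joints at [-86.648, 21.807, 74.336, -0, 83.858, -12.336], TCP at [0.149, -0.529, 0.231] pointing down, gripper open.
Joint ranges: [-178.18, 178.18], [-50.72, 133.34], [12.68, 142.11], [-81.47, 261.47], [9.98, 163.14], [-165.26, 165.26]. Speed limits (degrees/s): [136.94, 136.94, 180, 180, 180, 180].

INTERFACE

Orientations are given as a 3x3 rotation matrix whose columns are the frame's x, y, z axes.
In Python, from rig import env, get_image, close_job gives the robot as it stands.
- The arm moves only by the tool step_arm, never from a script. Its argument "targets" is a list of rows, each a list of 2 entries, a list of its own where there are three numbers: the shift along the tool's x, y, z as a fraction of full scale, then the turn, a rotation vector about the tool's x, y, z as a fraction of full scale. In form: [[[x, y, z], [wx, wy, wz]], ...]. A call has 1 to 10 rows; each row is the pose to reach, as a shift and turn from the pose commanded when the call began, along the tool's axes at that moment; what a row does not reach only later rows make up. Full scale, the value 1, is 0.3 m for a shift and 45 degrees for a turn. A row lasts 1/12 s, in which the tool goes at most 41.7 mm and 7.16 degrees, less where a joint would pass 70% of its speed; a pose out of reach is approached as far as the arm can. A call with a number of a shift or a turn outside -1 to 1 is refused whole. A call with a gripper value outside its range is refused whole. "jaw" is the finger opening in mm, from 0 to 85.4, set as the call begins (left out, the last holds). The fingers move at their own pace and stop on an object; "grip_force" is the grip in N (left out, the last holds). Time passes only in rows, so rows that repeat a pose let the fingers close. It gives the time, the measured TCP pose, the force, the opening and the grip force at its end, in the units of the state.
- env.observe(): the state, without advancing time (a new reading comes with each control period).
- get_image(name): name is "scene" or "top" or "wrist"; returns a dict with "img" (480x640x3 uint8, red, green, blue), "z_map" (480x640 float32, m along the optical axis (not along the pixel's ray), 0 where there is no reading), "intrinsics" (3x3 intrinsics, pixels), "rvec" (rotation vector, rad) and "tvec" (3), from world to camera coordinates, as OpenCV has them. Camera axes: x right, y down, z forward; pixel columns grow to the right and rows downward; lengths in m; the calibration is good to about 2 mm. A picture is of the moment at which its call begins.
- close_job(): hands the job in; it is judged then, once.
The state is a dict: "time_s": time; "q": joint angles; "qvel": joint speeds; "joint_efforts": joint torques, N m; "position": TCP position; "tool_rot": TCP orientation; "ft_force": force on the tool from outside, world axes, zero at the start; "wrist_torque": the same for the moment, N m; "grip_width": finger opening in m; "gripper_force": force on a finger pad.
Only numpy, scipy, OpenCV 4.12 (cv2) and the standard library are available. Lean on these libraries where they do the work, as an engineer would, in place of code of your own. Each camera call takes 0.05 s, during which the arm holds its last target. There are 200 camera calls.

TASK

The tachograph, the zinc roller cover and the pulse sender each stand on the wrong station: bring each to the middle of the station in its own colour (tachograph blue, roller cover yellow, pulse sender red), using the free black rubber pad as the halfway spot. Keep the parts upright, set them down and let go, with the pad empty at the end. Leave the tin cup of connectors and the seal jar where they stand.

Things in the scene. Friction and masses are not known exactly. Their poses are not given: they have to be found in the camera images.
- tachograph: black round tachograph unit, an upright cylinder 60 mm in diameter and 40 mm high, with a blue ring and a small grey-green display on its top face. Origin: centre of its underside; z up along its axis. Mass 0.2 to 0.45 kg. It can be gripped across the diameter from above. At the start it stands on the yellow station.
- roller_cover: zinc-grey die-cast roller cover, a block 84 mm long (its x), 44 mm wide (its y) and 30 mm high with a yellow patch on top; the upper 8 mm is only 34 mm wide. Origin: centre of its underside; z up. Mass 0.25 to 0.5 kg. Grip it across the 44 mm width. It may lie at any yaw. At the start it stands on the red station.
- pulse_sender: pulse sender standing upright: steel foot flange 50 mm in diameter and 8 mm high, above it a brass barrel 36 mm in diameter up to 44 mm, then a red cap 31 mm in diameter up to 56 mm. Origin: centre of its underside; z up along its axis. Mass 0.17 to 0.35 kg. Grip it by the brass barrel. At the start it stands on the blue station.
- station_blue: blue round steel plate fixed to the bench, 110 mm in diameter, 8 mm thick, flat top: the tachograph's own station. Origin: centre of its underside, on the bench top; z up. Yaw means nothing.
- station_yellow: yellow round steel plate fixed to the bench, 110 mm in diameter, 8 mm thick, flat top: the roller cover's own station. Origin: centre of its underside, on the bench top; z up. Yaw means nothing.
- station_red: red round steel plate fixed to the bench, 110 mm in diameter, 8 mm thick, flat top: the pulse sender's own station. Origin: centre of its underside, on the bench top; z up. Yaw means nothing.
- pad: free black round rubber pad with rings on it, fixed to the bench, 110 mm in diameter, 8 mm thick, flat top, empty at the start: the halfway spot. Origin: centre of its underside, on the bench top; z up. Yaw means nothing.
- tin_cup: loose tin cup, 60 mm in diameter and 65 mm high, with two copper spade connectors sticking out of it to 78 mm: leave it alone. Origin: centre of its underside.
- seal_jar: loose amber glass jar with a white cap, 54 mm in diameter and 68 mm high: leave it alone. Origin: centre of its underside.
Not all that is in view belongs to the job. Of the things that look like the station_red, take the one that is farthest to the robot's left at the start. There is more than one size of the tachograph; the job needs the larger.

How it is judged (in metres and radians):
On the way:
1. one of the three parts stands, let go, on the black rubber pad (centre within 30 mm of the pad's centre) (((horizontal distance between tachograph and pad below 0.03 m and z of tachograph in the frame of pad between 0.004 and 0.012 m and angle between tachograph's own z axis and vertical below 0.1 rad and linear speed of tachograph below 0.02 m/s and contact force between tachograph and the fingers below 0.05 N) or (horizontal distance between roller_cover and pad below 0.03 m and z of roller_cover in the frame of pad between 0.004 and 0.012 m and angle between roller_cover's own z axis and vertical below 0.1 rad and linear speed of roller_cover below 0.02 m/s and contact force between roller_cover and the fingers below 0.05 N) or (horizontal distance between pulse_sender and pad below 0.03 m and z of pulse_sender in the frame of pad between 0.004 and 0.012 m and angle between pulse_sender's own z axis and vertical below 0.1 rad and linear speed of pulse_sender below 0.02 m/s and contact force between pulse_sender and the fingers below 0.05 N))), for 0.2 s.
At the end, for the whole second after the job is handed in: The tachograph stands on the blue station, the roller cover on the yellow and the pulse sender on the red, each upright (within 0.1 rad), resting on the plate with its centre within 15 mm of the plate's centre (so the pad is empty), still, and not touched by the fingers (horizontal distance between tachograph and station_blue below 0.015 m and z of tachograph in the frame of station_blue between 0.004 and 0.012 m and angle between each of tachograph, roller_cover, pulse_sender's own z axis and vertical below 0.1 rad and linear speed of each of tachograph, roller_cover, pulse_sender below 0.02 m/s and contact force between each of tachograph, roller_cover, pulse_sender and the fingers below 0.05 N and horizontal distance between roller_cover and station_yellow below 0.015 m and z of roller_cover in the frame of station_yellow between 0.004 and 0.012 m and horizontal distance between pulse_sender and station_red below 0.015 m and z of pulse_sender in the frame of station_red between 0.004 and 0.012 m).
It fails at once if the tachograph is tipped by more than 0.6 rad (angle between tachograph's own z axis and vertical above 0.6 rad).
It fails at once if the roller cover is tipped by more than 0.6 rad (angle between roller_cover's own z axis and vertical above 0.6 rad).
It fails at once if the pulse sender is tipped by more than 0.6 rad (angle between pulse_sender's own z axis and vertical above 0.6 rad).
It fails at once if the tin cup is moved by more than 25 mm (distance of tin_cup from where it was at the start of the episode above 0.025 m).
It fails at once if the seal jar is moved by more than 25 mm (distance of seal_jar from where it was at the start of the episode above 0.025 m).
It also fails if it takes over 106 s, if anything falls off the work surface, if the arm or the gripper's body presses on something with over 40 N, if the wrist force passes 120 N, or if a joint passes its speed limit or range.

## Working session

There is one attempt and no reset: what is moved stays moved. The work goes in short steps, Python scripts to look and compute and a tool call to move; the robot and the scene stay as the last step left them, time stands still between calls to the robot, and variables do not carry over. Pictures are saved under pics/ and viewed, at most 14 in all, crops included, and the job is handed in when it is done.

Besides the shell and the picture viewer there is one more tool, called after "Request:" as a command line: name --argument value ..., lists and objects as JSON in quotes. step_arm: Moves the arm, as the interface text tells. Its arguments: {"type":"object","properties":{"targets":{"type":"array","items":{"type":"array"}},"jaw":{"type":"number"},"grip_force":{"type":"number"}},"required":["targets"]}

```bash
ls; mkdir -p pics; python3 - <<'E'
from rig import env,get_image
import cv2,numpy as np
for n in("top","scene"):
    d=get_image(n); cv2.imwrite(f"pics/{n}0.png",d["img"][:,:,::-1]); np.savez(f"{n}0.npz",**d)
    print(n,d["intrinsics"].tolist(),d["rvec"],d["tvec"])
s=env.observe();print(s["time_s"],s["position"],s["tool_rot"],s["grip_width"])
E
```

```text
pics
top [[619.7936628005909, 0.0, 316.0470069044761], [0.0, 619.7936628005909, 236.77634704581962], [0.0, 0.0, 1.0]] [ 2.17736964 -2.2177961   0.07774789] [-0.05360079  0.44558283  1.40767444]
scene [[454.28538662226526, 0.0, 318.04772520145553], [0.0, 454.28538662226526, 234.83357177092046], [0.0, 0.0, 1.0]] [ 2.1777229   0.90327621 -0.40719166] [-0.26387239 -0.19351539  1.31443652]
0.1 [ 0.14870983 -0.52925053  0.2307628 ] [[ 9.62748908e-01  2.70397002e-01 -4.16710331e-05]
 [ 2.70396814e-01 -9.62748033e-01  1.33670175e-03]
 [ 3.21321440e-04 -1.29817586e-03 -9.99999106e-01]] 0.08572335738361822
```

View pics/top0.png

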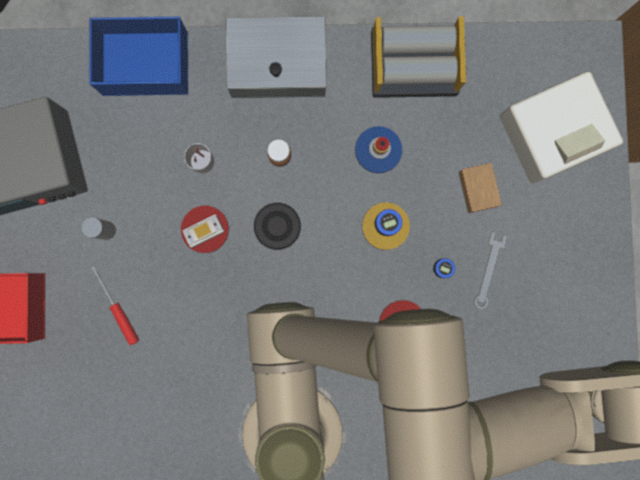

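View pics/scene0.png

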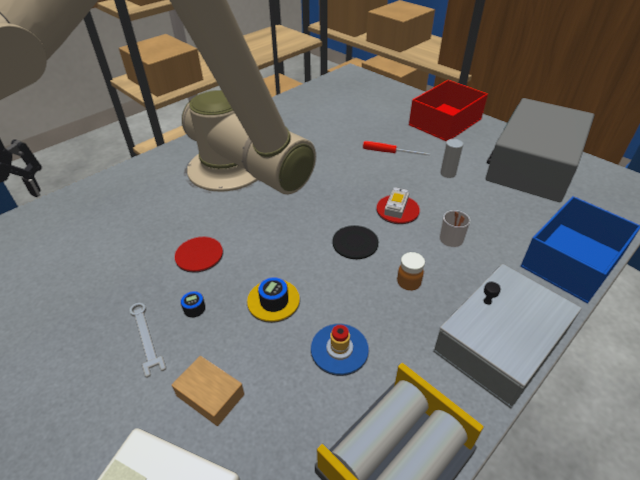

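The top view shows the cover on the left red plate (205,229), the pad at (277,226), the tachograph on yellow (388,225) and the sender on blue (379,149). The second red plate, near (402,310), is the decoy. The small tachograph at (445,268) isn't part of the job. The cup is at (199,157) and the jar at (279,152).

```bash
cat > h.py <<'E'
import cv2,numpy as np
from rig import env,get_image
def ray(d,uv,z):
    R=cv2.Rodrigues(d["rvec"])[0]; t=np.ravel(d["tvec"]); o=-R.T@t
    r=R.T@np.linalg.inv(d["intrinsics"])@np.array([uv[0],uv[1],1.]); return (o+r*(z-o[2])/r[2])
def hsv(d): return cv2.cvtColor(d["img"],cv2.COLOR_RGB2HSV)
RNG=dict(blue=[((105,120,60),(125,255,255))],yellow=[((18,120,90),(32,255,255))],red=[((0,150,70),(8,255,255)),((172,150,70),(180,255,255))],black=[((0,0,0),(180,255,55))],white=[((0,0,190),(180,40,255))])
def blobs(d,c,box,amin=30):
    m=sum(cv2.inRange(hsv(d),np.array(a),np.array(b)) for a,b in RNG[c])
    x0,y0,x1,y1=box; k=np.zeros_like(m);k[y0:y1,x0:x1]=m[y0:y1,x0:x1]
    cs=[c for c in cv2.findContours(k,cv2.RETR_EXTERNAL,cv2.CHAIN_APPROX_NONE)[0] if cv2.contourArea(c)>amin]
    return sorted(cs,key=cv2.contourArea,reverse=True)
def ell(d,c,z):
    e=cv2.fitEllipse(cv2.convexHull(c)); p=ray(d,e[0],z)
    f=d["intrinsics"][0,0]; R=cv2.Rodrigues(d["rvec"])[0]; dep=(R@p+np.ravel(d["tvec"]))[2]
    return p[:2].round(4),(np.array(e[1])*dep/f).round(4),np.round(e[0],1)
def pt(d,uv):
    z=d["z_map"][int(round(uv[1])),int(round(uv[0]))]
    R=cv2.Rodrigues(d["rvec"])[0]; c=np.linalg.inv(d["intrinsics"])@[uv[0],uv[1],1.]*z
    return R.T@(c-np.ravel(d["tvec"]))
E
python3 - <<'E'
from h import *
d=dict(np.load("top0.npz"))
for n,c,box,z in [("st_blue","blue",(345,115,412,182),.008),("st_yel","yellow",(355,195,418,255),.008),("st_red","red",(172,198,237,258),.008),("pad","black",(245,195,310,255),.008),
 ("tacho ring","blue",(368,205,408,242),.048),("cap","red",(360,130,400,165),.064),("patch","yellow",(185,210,222,250),.038),("jarcap","white",(262,135,296,170),.068)]:
    for b in blobs(d,c,box)[:2]:
        r=ell(d,b,z); print(n,*r,"z",pt(d,r[2])[2].round(4))
# cover body: low saturation bright inside red plate
m=cv2.inRange(hsv(d),(0,0,120),(180,60,255)); k=np.zeros_like(m);k[205:253,180:230]=m[205:253,180:230]
c=max(cv2.findContours(k,cv2.RETR_EXTERNAL,cv2.CHAIN_APPROX_NONE)[0],key=cv2.contourArea)
bx=cv2.boxPoints(cv2.minAreaRect(c)); w=np.array([ray(d,p,.034)[:2] for p in bx]); print("cover",w.mean(0),w.round(4).tolist(),[np.linalg.norm(w[i]-w[i-1]).round(4) for i in range(4)])
e=[w[i]-w[i-1] for i in range(4)]; e=max(e,key=np.linalg.norm); print("yaw",np.degrees(np.arctan2(e[1],e[0])))
s=dict(np.load("scene0.npz"))
for n,c,box,z in [("st_blue","blue",(305,318,372,376),.008),("st_yel","yellow",(244,275,303,322),.008),("pad","black",(325,220,385,262),.008),("st_red","red",(370,190,425,225),.008),("cap","red",(328,322,352,345),.064),("tachoring","blue",(255,272,292,312),.04)]:
    for b in blobs(s,c,box)[:1]:
        r=ell(s,b,z); print("scene",n,*r)
E
```

```text
st_blue [ 0.6459 -0.2102] [0.105  0.1062] [378.3 149.2] z 0.0539
st_yel [ 0.4676 -0.2226] [0.1065 0.107 ] [385.5 225.7] z 0.0512
st_red [0.4677 0.1943] [0.1032 0.1037] [204.4 228.8] z 0.0353
pad [0.4722 0.0281] [0.069  0.0703] [276.7 225.6] z 0.0143
tacho ring [ 0.4726 -0.224 ] [0.0554 0.0577] [388.3 222.1] z 0.0489
cap [ 0.6475 -0.2122] [0.026 0.028] [381.9 143.5] z 0.0671
patch [0.4627 0.1955] [0.0326 0.0347] [201.7 230.1] z 0.0377
jarcap [0.6365 0.0198] [0.0448 0.0449] [278.  149.7] z 0.0691
cover [0.46170027 0.19407913] [[0.4632, 0.2423], [0.5003, 0.1654], [0.4601, 0.1459], [0.4231, 0.2227]] [np.float64(0.0446), np.float64(0.0854), np.float64(0.0447), np.float64(0.0852)]
yaw -64.21393393184024
scene st_blue [ 0.6491 -0.214 ] [0.0954 0.1088] [339.2 348.9]
scene st_yel [ 0.4702 -0.2259] [0.0866 0.1101] [272.9 299.9]
scene pad [0.4758 0.0234] [0.0771 0.107 ] [355.  242.2]
scene st_red [0.4708 0.1913] [0.0697 0.1095] [397.6 208.8]
scene cap [ 0.6506 -0.2157] [0.0286 0.0292] [339.8 332.6]
scene tachoring [ 0.4677 -0.2222] [0.0461 0.0585] [272.2 288.3]
```

Top and scene agree to within about 4 mm, so I'll use the averages. The plan is sender to pad, tachograph to blue, cover to yellow, then sender to red.

```bash
cat > to.py <<'E'
import sys,numpy as np
from rig import env
from scipy.spatial.transform import Rotation as Ro
s=env.observe();R=np.array(s["tool_rot"]);p=np.array(s["position"])
a=[float(x) for x in sys.argv[1:]]
y=np.radians(a[3]) if len(a)>3 else np.arctan2(R[1,0],R[0,0])
G=np.array([[np.cos(y),np.sin(y),0],[np.sin(y),-np.cos(y),0],[0,0,-1]])
print("t",round(s["time_s"],2),"pos",p.round(4),"yaw",np.degrees(np.arctan2(R[1,0],R[0,0])).round(1),"w",round(s["grip_width"],4),"gf",np.round(s["gripper_force"],1),"F",np.round(s["ft_force"],1),"q6",round(s["q"][5]))
print("shift",(R.T@(np.array(a[:3])-p)/.3).round(4),"turn",(Ro.from_matrix(R.T@G).as_rotvec(degrees=True)/45).round(3))
E
python3 to.py .649 -.214 .18
```

```text
t 0.1 pos [ 0.1487 -0.5293  0.2308] yaw 15.7 w 0.0857 gf 0.0 F [-0.3 -0.1  0.6] q6 -12
shift [ 1.8896 -0.5605  0.1705] turn [-0.002 -0.     0.   ]
```

Request:
step_arm --targets '[[[0.1, -0.03, 0.01], [0, 0, 0]], [[0.22, -0.07, 0.02], [0, 0, 0]], [[0.35, -0.1, 0.03], [0, 0, 0]], [[0.48, -0.14, 0.04], [0, 0, 0]], [[0.6, -0.18, 0.05], [0, 0, 0]], [[0.72, -0.21, 0.06], [0, 0, 0]], [[0.84, -0.25, 0.07], [0, 0, 0]], [[0.94, -0.28, 0.08], [0, 0, 0]], [[0.94, -0.28, 0.08], [0, 0, 0]], [[0.94, -0.28, 0.08], [0, 0, 0]]]' --jaw 85 --grip_force 40

```text
time_s: 0.93
position: [0.3983, -0.3713, 0.2068]
tool_rot: [[0.962, 0.273, -0.001], [0.273, -0.962, 0.001], [-0.0, -0.001, -1.0]]
ft_force: [-1.8, 0.1, -0.3]
grip_width: 0.0852
gripper_force: 0.0
```

Request:
step_arm --targets '[[[0.1, -0.03, 0.01], [0, 0, 0]], [[0.22, -0.07, 0.02], [0, 0, 0]], [[0.35, -0.1, 0.03], [0, 0, 0]], [[0.48, -0.14, 0.04], [0, 0, 0]], [[0.6, -0.18, 0.05], [0, 0, 0]], [[0.72, -0.21, 0.06], [0, 0, 0]], [[0.84, -0.25, 0.07], [0, 0, 0]], [[0.94, -0.28, 0.08], [0, 0, 0]], [[0.94, -0.28, 0.08], [0, 0, 0]], [[0.94, -0.28, 0.08], [0, 0, 0]]]'

```text
time_s: 1.77
position: [0.6464, -0.2155, 0.1823]
tool_rot: [[0.963, 0.271, -0.001], [0.271, -0.963, 0.0], [-0.001, -0.001, -1.0]]
ft_force: [-0.9, -0.3, -0.1]
grip_width: 0.085
gripper_force: 0.0
```

```bash
python3 to.py .649 -.214 .18; python3 - <<'E'
from h import *
d=get_image("wrist"); cv2.imwrite("pics/w1.png",d["img"][:,:,::-1]); np.savez("w1.npz",**d)
for c,z in(("red",.064),("blue",.008)):
    for b in blobs(d,c,(0,0,640,480),300)[:3]: print(c,*ell(d,b,z))
E
```

```text
t 1.77 pos [ 0.6464 -0.2155  0.1823] yaw 15.7 w 0.085 gf 0.0 F [-0.9 -0.3 -0.1] q6 46
shift [ 0.0098 -0.0025  0.0077] turn [-0.001  0.002 -0.   ]
red [ 0.6503 -0.2118] [0.0285 0.0299] [324.8 229.5]
blue [ 0.6508 -0.2092] [0.1058 0.1086] [322.3 208.1]
blue [ 0.4387 -0.2289] [0.053  0.0656] [284.1 414.8]
```

View pics/w1.png

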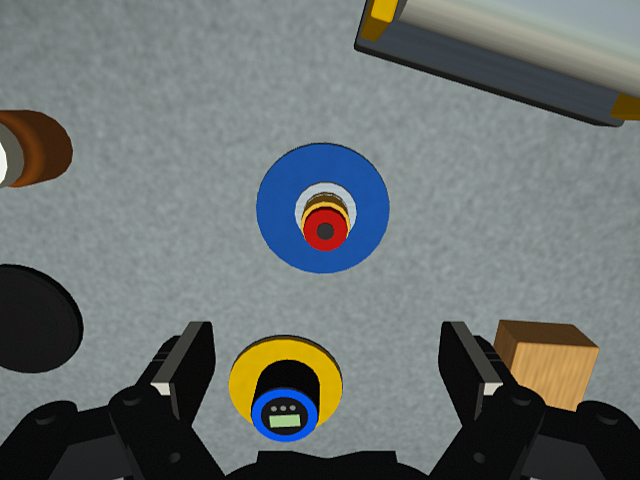

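The wrist view shows the sender's cap at (325,229) on the blue plate, centred at (322,208). The result, about (0.6495,-0.213), agrees with the other two views, so I'll descend and grip.

Request:
step_arm --targets '[[[0.011, -0.003, 0.06], [0, 0, 0]], [[0.011, -0.005, 0.14], [0, 0, 0]], [[0.011, -0.005, 0.22], [0, 0, 0]], [[0.011, -0.005, 0.3], [0, 0, 0]], [[0.011, -0.005, 0.38], [0, 0, 0]], [[0.011, -0.005, 0.45], [0, 0, 0]], [[0.011, -0.005, 0.5], [0, 0, 0]], [[0.011, -0.005, 0.525], [0, 0, 0]], [[0.011, -0.005, 0.525], [0, 0, 0]], [[0.011, -0.005, 0.525], [0, 0, 0]]]'

```text
time_s: 2.65
position: [0.6488, -0.2141, 0.0267]
tool_rot: [[0.963, 0.269, 0.001], [0.269, -0.963, -0.001], [0.001, 0.001, -1.0]]
ft_force: [0.6, -0.5, 0.2]
grip_width: 0.0851
gripper_force: 0.0
```

Request:
step_arm --targets '[[[0, 0, 0], [0, 0, 0]], [[0, 0, 0], [0, 0, 0]], [[0, 0, 0], [0, 0, 0]], [[0, 0, 0], [0, 0, 0]], [[0, 0, 0], [0, 0, 0]], [[0, 0, 0], [0, 0, 0]], [[0, 0, 0], [0, 0, 0]], [[0, 0, 0], [0, 0, 0]], [[0, 0, 0], [0, 0, 0]], [[0, 0, 0], [0, 0, 0]]]' --jaw 20 --grip_force 50

```text
time_s: 3.48
position: [0.6494, -0.2131, 0.0267]
tool_rot: [[0.963, 0.271, 0.001], [0.271, -0.963, -0.001], [0.001, 0.001, -1.0]]
ft_force: [-0.1, -0.5, 5.5]
grip_width: 0.0348
gripper_force: 50.2
```

Request:
step_arm --targets '[[[0, 0, -0.02], [0, 0, 0]], [[0, 0, -0.06], [0, 0, 0]], [[0, 0, -0.12], [0, 0, 0]], [[0, 0, -0.19], [0, 0, 0]], [[0, 0, -0.26], [0, 0, 0]], [[0, 0, -0.32], [0, 0, 0]], [[0, 0, -0.36], [0, 0, 0]], [[0, 0, -0.38], [0, 0, 0]], [[0, 0, -0.38], [0, 0, 0]]]'

```text
time_s: 4.23
position: [0.6494, -0.2131, 0.1416]
tool_rot: [[0.963, 0.27, 0.002], [0.27, -0.963, -0.001], [0.002, 0.002, -1.0]]
ft_force: [1.1, 0.2, -2.4]
grip_width: 0.0341
gripper_force: 50.0
```

```bash
python3 to.py .474 .026 .14
```

```text
t 4.23 pos [ 0.6494 -0.2131  0.1416] yaw 15.7 w 0.0341 gf 50.0 F [ 1.1  0.2 -2.4] q6 46
shift [-0.3474 -0.9253  0.0031] turn [ 0.002 -0.002 -0.   ]
```

Request:
step_arm --targets '[[[-0.015, -0.04, 0], [0, 0, 0]], [[-0.05, -0.12, 0], [0, 0, 0]], [[-0.09, -0.24, 0], [0, 0, 0]], [[-0.135, -0.36, 0], [0, 0, 0]], [[-0.18, -0.48, 0], [0, 0, 0]], [[-0.225, -0.6, 0], [0, 0, 0]], [[-0.27, -0.72, 0], [0, 0, 0]], [[-0.31, -0.83, 0], [0, 0, 0]], [[-0.335, -0.9, 0], [0, 0, 0]], [[-0.347, -0.925, 0], [0, 0, 0]]]'

```text
time_s: 5.07
position: [0.4712, 0.0286, 0.1393]
tool_rot: [[0.962, 0.273, -0.003], [0.273, -0.962, 0.001], [-0.002, -0.002, -1.0]]
ft_force: [0.7, 0.3, -1.6]
grip_width: 0.0343
gripper_force: 50.3
```

```bash
python3 to.py .474 .026 .029
```

```text
t 5.07 pos [0.4712 0.0286 0.1393] yaw 15.8 w 0.0343 gf 50.3 F [ 0.7  0.3 -1.6] q6 63
shift [0.0075 0.0114 0.3678] turn [-0.002  0.003 -0.   ]
```

Request:
step_arm --targets '[[[0, 0, 0.03], [0, 0, 0]], [[0, 0, 0.08], [0, 0, 0]], [[0, 0, 0.15], [0, 0, 0]], [[0, 0, 0.22], [0, 0, 0]], [[0, 0, 0.28], [0, 0, 0]], [[0, 0, 0.32], [0, 0, 0]], [[0, 0, 0.345], [0, 0, 0]], [[0, 0, 0.36], [0, 0, 0]], [[0, 0, 0.37], [0, 0, 0]], [[0, 0, 0.372], [0, 0, 0]]]'

```text
time_s: 5.9
position: [0.4741, 0.0257, 0.0279]
tool_rot: [[0.963, 0.27, 0.0], [0.27, -0.963, -0.0], [0.0, 0.0, -1.0]]
ft_force: [0.3, -0.5, -2.1]
grip_width: 0.0347
gripper_force: 50.3
```

```bash
python3 to.py .474 .026 .0267
```

```text
t 5.9 pos [0.4741 0.0257 0.0279] yaw 15.7 w 0.0347 gf 50.3 F [ 0.3 -0.5 -2.1] q6 63
shift [-0.0001 -0.001   0.0041] turn [ 0. -0. -0.]
```

Request:
step_arm --targets '[[[0, 0, 0.002], [0, 0, 0]], [[0, 0, 0.004], [0, 0, 0]], [[0, 0, 0.005], [0, 0, 0]], [[0, 0, 0.005], [0, 0, 0]]]'

```text
time_s: 6.23
position: [0.4739, 0.0261, 0.027]
tool_rot: [[0.963, 0.27, 0.001], [0.27, -0.963, -0.0], [0.001, 0.0, -1.0]]
ft_force: [-0.3, -0.8, -2.0]
grip_width: 0.035
gripper_force: 50.3
```

Request:
step_arm --targets '[[[0, 0, 0], [0, 0, 0]], [[0, 0, 0], [0, 0, 0]], [[0, 0, 0], [0, 0, 0]], [[0, 0, 0], [0, 0, 0]], [[0, 0, 0], [0, 0, 0]], [[0, 0, 0], [0, 0, 0]], [[0, 0, 0], [0, 0, 0]], [[0, 0, 0], [0, 0, 0]], [[0, 0, 0], [0, 0, 0]]]' --jaw 85

```text
time_s: 6.98
position: [0.4738, 0.0261, 0.0267]
tool_rot: [[0.963, 0.27, -0.0], [0.27, -0.963, 0.0], [-0.0, -0.0, -1.0]]
ft_force: [0.4, -0.3, 0.6]
grip_width: 0.0851
gripper_force: 0.0
```

Request:
step_arm --targets '[[[0, 0, -0.05], [0, 0, 0]], [[0, 0, -0.13], [0, 0, 0]], [[0, 0, -0.23], [0, 0, 0]], [[0, 0, -0.33], [0, 0, 0]], [[0, 0, -0.42], [0, 0, 0]], [[0, 0, -0.48], [0, 0, 0]], [[0, 0, -0.5], [0, 0, 0]], [[0, 0, -0.5], [0, 0, 0]]]'

```text
time_s: 7.65
position: [0.4742, 0.026, 0.1777]
tool_rot: [[0.963, 0.27, 0.003], [0.27, -0.963, -0.0], [0.002, 0.001, -1.0]]
ft_force: [0.3, 0.2, -0.1]
grip_width: 0.0853
gripper_force: 0.0
```

```bash
python3 to.py .471 -.224 .18
```

```text
t 7.65 pos [0.4742 0.026  0.1777] yaw 15.7 w 0.0853 gf 0.0 F [ 0.3  0.2 -0.1] q6 63
shift [-0.2356  0.7996 -0.0075] turn [ 0.001 -0.003 -0.   ]
```

Request:
step_arm --targets '[[[-0.02, 0.06, 0], [0, 0, 0]], [[-0.05, 0.17, 0], [0, 0, 0]], [[-0.085, 0.29, 0], [0, 0, 0]], [[-0.12, 0.41, 0], [0, 0, 0]], [[-0.155, 0.53, 0], [0, 0, 0]], [[-0.19, 0.65, 0], [0, 0, 0]], [[-0.22, 0.75, 0], [0, 0, 0]], [[-0.236, 0.8, 0], [0, 0, 0]], [[-0.236, 0.8, 0], [0, 0, 0]], [[-0.236, 0.8, 0], [0, 0, 0]]]'

```text
time_s: 8.48
position: [0.4699, -0.2241, 0.175]
tool_rot: [[0.963, 0.269, -0.002], [0.269, -0.963, 0.002], [-0.002, -0.003, -1.0]]
ft_force: [-0.2, 0.3, 0.7]
grip_width: 0.0851
gripper_force: 0.0
```

```bash
python3 - <<'E'
from h import *
d=get_image("wrist"); cv2.imwrite("pics/w2.png",d["img"][:,:,::-1]); np.savez("w2.npz",**d)
for c,z in(("blue",.048),("blue",.008),("yellow",.008)):
    for b in blobs(d,c,(0,0,640,480),300)[:3]: print(c,*ell(d,b,z))
t=get_image("top"); cv2.imwrite("pics/t2.png",t["img"][:,:,::-1])
for b in blobs(t,"red",(240,190,315,260),30)[:2]: print("cap on pad",*ell(t,b,.064))
E
python3 to.py .471 -.224 .010
```

```text
blue [ 0.6374 -0.2081] [0.0941 0.1116] [381.  -43.7]
blue [ 0.4752 -0.2242] [0.0548 0.0575] [331.1 225.5]
blue [ 0.3795 -0.3404] [0.0337 0.0383] [437.7 372.9]
blue [ 0.6502 -0.2092] [0.1081 0.1282] [381.  -43.7]
blue [ 0.4639 -0.2277] [0.063  0.0661] [331.1 225.5]
blue [ 0.3539 -0.3612] [0.0387 0.0439] [437.7 372.9]
yellow [ 0.4722 -0.2216] [0.1055 0.1087] [326.5 214. ]
yellow [ 0.5552 -0.4529] [0.0667 0.1441] [638.9 192.1]
cap on pad [0.4721 0.0267] [0.0263 0.0272] [276.1 223.7]
t 8.58 pos [ 0.4703 -0.2228  0.1758] yaw 15.7 w 0.085 gf 0.0 F [ 0.9 -0.   0.8] q6 36
shift [0.0019 0.0055 0.5526] turn [-0.002  0.001 -0.   ]
```

View pics/w2.png

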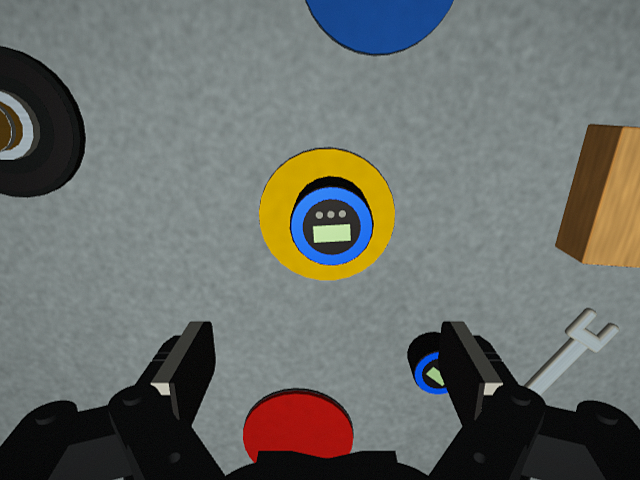

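The wrist view shows the large tachograph at (331,225) on yellow (326,214), and the sender standing on the pad at left. The tachograph is at about (0.4735,-0.224), so I'll descend and grip.

Request:
step_arm --targets '[[[0.01, 0.004, 0.06], [0, 0, 0]], [[0.01, 0.006, 0.15], [0, 0, 0]], [[0.01, 0.006, 0.24], [0, 0, 0]], [[0.01, 0.006, 0.33], [0, 0, 0]], [[0.01, 0.006, 0.41], [0, 0, 0]], [[0.01, 0.006, 0.48], [0, 0, 0]], [[0.01, 0.006, 0.53], [0, 0, 0]], [[0.01, 0.006, 0.555], [0, 0, 0]], [[0.01, 0.006, 0.555], [0, 0, 0]], [[0.01, 0.006, 0.555], [0, 0, 0]]]'

```text
time_s: 9.42
position: [0.4742, -0.2244, 0.0106]
tool_rot: [[0.962, 0.271, 0.0], [0.271, -0.962, -0.0], [0.0, 0.0, -1.0]]
ft_force: [0.5, -0.5, 0.3]
grip_width: 0.0849
gripper_force: 0.0
```

Request:
step_arm --targets '[[[0, 0, 0], [0, 0, 0]], [[0, 0, 0], [0, 0, 0]], [[0, 0, 0], [0, 0, 0]], [[0, 0, 0], [0, 0, 0]], [[0, 0, 0], [0, 0, 0]], [[0, 0, 0], [0, 0, 0]], [[0, 0, 0], [0, 0, 0]], [[0, 0, 0], [0, 0, 0]]]' --jaw 45 --grip_force 60

```text
time_s: 10.08
position: [0.4744, -0.2252, 0.0116]
tool_rot: [[0.963, 0.27, 0.002], [0.27, -0.963, -0.001], [0.002, 0.002, -1.0]]
ft_force: [0.6, 0.8, 7.3]
grip_width: 0.059
gripper_force: 63.8
```

Request:
step_arm --targets '[[[0, 0, -0.02], [0, 0, 0]], [[0, 0, -0.06], [0, 0, 0]], [[0, 0, -0.12], [0, 0, 0]], [[0, 0, -0.19], [0, 0, 0]], [[0, 0, -0.26], [0, 0, 0]], [[0, 0, -0.32], [0, 0, 0]], [[0, 0, -0.36], [0, 0, 0]], [[0, 0, -0.38], [0, 0, 0]], [[0, 0, -0.38], [0, 0, 0]]]'

```text
time_s: 10.83
position: [0.4741, -0.2252, 0.1255]
tool_rot: [[0.963, 0.27, 0.002], [0.27, -0.963, -0.001], [0.001, 0.002, -1.0]]
ft_force: [0.9, 0.1, -3.5]
grip_width: 0.059
gripper_force: 65.3
```

```bash
python3 to.py .6493 -.2105 .125
```

```text
t 10.83 pos [ 0.4741 -0.2252  0.1255] yaw 15.7 w 0.059 gf 65.3 F [ 0.9  0.1 -3.5] q6 36
shift [0.5755 0.1108 0.0024] turn [ 0.002 -0.002 -0.   ]
```

Request:
step_arm --targets '[[[0.03, 0.005, 0], [0, 0, 0]], [[0.1, 0.02, 0], [0, 0, 0]], [[0.19, 0.035, 0], [0, 0, 0]], [[0.28, 0.055, 0], [0, 0, 0]], [[0.37, 0.07, 0], [0, 0, 0]], [[0.46, 0.09, 0], [0, 0, 0]], [[0.53, 0.1, 0], [0, 0, 0]], [[0.565, 0.11, 0], [0, 0, 0]], [[0.575, 0.11, 0], [0, 0, 0]], [[0.575, 0.11, 0], [0, 0, 0]]]'

```text
time_s: 11.67
position: [0.6491, -0.2095, 0.1224]
tool_rot: [[0.963, 0.271, -0.002], [0.271, -0.963, 0.001], [-0.002, -0.002, -1.0]]
ft_force: [0.5, -0.5, -4.3]
grip_width: 0.0587
gripper_force: 65.3
```

Request:
step_arm --targets '[[[0, 0, 0.03], [0, 0, 0]], [[0, 0, 0.08], [0, 0, 0]], [[0, 0, 0.15], [0, 0, 0]], [[0, 0, 0.22], [0, 0, 0]], [[0, 0, 0.28], [0, 0, 0]], [[0, 0, 0.32], [0, 0, 0]], [[0, 0, 0.345], [0, 0, 0]], [[0, 0, 0.36], [0, 0, 0]], [[0, 0, 0.37], [0, 0, 0]], [[0, 0, 0.37], [0, 0, 0]]]'

```text
time_s: 12.5
position: [0.6489, -0.2103, 0.0133]
tool_rot: [[0.963, 0.27, 0.0], [0.27, -0.963, -0.0], [0.0, 0.0, -1.0]]
ft_force: [-0.0, -0.5, -3.7]
grip_width: 0.0587
gripper_force: 65.3
```

```bash
python3 to.py .6493 -.2105 .0114
```

```text
t 12.5 pos [ 0.6489 -0.2103  0.0133] yaw 15.7 w 0.0587 gf 65.3 F [-0.  -0.5 -3.7] q6 46
shift [0.001  0.001  0.0065] turn [ 0. -0. -0.]
```

Request:
step_arm --targets '[[[0, 0, 0.002], [0, 0, 0]], [[0, 0, 0.005], [0, 0, 0]], [[0, 0, 0.007], [0, 0, 0]], [[0, 0, 0.008], [0, 0, 0]], [[0, 0, 0.008], [0, 0, 0]]]'

```text
time_s: 12.92
position: [0.6491, -0.2103, 0.0117]
tool_rot: [[0.963, 0.27, 0.001], [0.27, -0.963, -0.001], [0.001, 0.001, -1.0]]
ft_force: [-1.9, 0.5, 1.9]
grip_width: 0.0589
gripper_force: 66.1
```

Request:
step_arm --targets '[[[0, 0, 0], [0, 0, 0]], [[0, 0, 0], [0, 0, 0]], [[0, 0, 0], [0, 0, 0]], [[0, 0, 0], [0, 0, 0]], [[0, 0, 0], [0, 0, 0]], [[0, 0, 0], [0, 0, 0]], [[0, 0, 0], [0, 0, 0]]]' --jaw 85

```text
time_s: 13.5
position: [0.6489, -0.2102, 0.0108]
tool_rot: [[0.963, 0.27, -0.0], [0.27, -0.963, 0.0], [0.0, -0.0, -1.0]]
ft_force: [-0.1, 0.4, -0.9]
grip_width: 0.0851
gripper_force: 0.0
```

Request:
step_arm --targets '[[[0, 0, -0.05], [0, 0, 0]], [[0, 0, -0.13], [0, 0, 0]], [[0, 0, -0.23], [0, 0, 0]], [[0, 0, -0.33], [0, 0, 0]], [[0, 0, -0.43], [0, 0, 0]], [[0, 0, -0.51], [0, 0, 0]], [[0, 0, -0.56], [0, 0, 0]], [[0, 0, -0.56], [0, 0, 0]]]'

```text
time_s: 14.17
position: [0.65, -0.2107, 0.1829]
tool_rot: [[0.963, 0.27, 0.006], [0.27, -0.963, -0.003], [0.005, 0.005, -1.0]]
ft_force: [0.8, -0.4, 0.7]
grip_width: 0.085
gripper_force: 0.0
```

```bash
python3 to.py .464 .194 .18 116
```

```text
t 14.17 pos [ 0.65   -0.2107  0.1829] yaw 15.7 w 0.085 gf 0.0 F [ 0.8 -0.4  0.7] q6 46
shift [-0.2321 -1.4663  0.0015] turn [ 1.000e-02  1.000e-03 -2.229e+00]
```

Request:
step_arm --targets '[[[-0.01, -0.06, 0], [0, 0, -0.1]], [[-0.03, -0.17, 0], [0, 0, -0.22]], [[-0.045, -0.28, 0], [0, 0, -0.35]], [[-0.06, -0.4, 0], [0, 0, -0.48]], [[-0.08, -0.52, 0], [0, 0, -0.61]], [[-0.1, -0.63, 0], [0, 0, -0.74]], [[-0.11, -0.7, 0], [0, 0, -0.87]], [[-0.12, -0.74, 0], [0, 0, -0.97]], [[-0.12, -0.74, 0], [0, 0, -1]], [[-0.12, -0.74, 0], [0, 0, -1]]]'

```text
time_s: 15.0
position: [0.554, -0.006, 0.1782]
tool_rot: [[0.489, 0.872, -0.001], [0.872, -0.489, 0.0], [-0.0, -0.001, -1.0]]
ft_force: [-0.0, -1.3, -0.6]
grip_width: 0.0847
gripper_force: 0.0
```

```bash
python3 to.py .464 .194 .18 116
```

```text
t 15.0 pos [ 0.554  -0.006   0.1782] yaw 60.7 w 0.0847 gf 0.0 F [-0.  -1.3 -0.6] q6 16
shift [ 0.4346 -0.5881 -0.0057] turn [-1.000e-03  0.000e+00 -1.229e+00]
```

Request:
step_arm --targets '[[[0.04, -0.05, 0], [0, 0, -0.1]], [[0.1, -0.14, 0], [0, 0, -0.22]], [[0.17, -0.23, 0], [0, 0, -0.35]], [[0.24, -0.32, 0], [0, 0, -0.48]], [[0.31, -0.41, 0], [0, 0, -0.61]], [[0.37, -0.5, 0], [0, 0, -0.74]], [[0.42, -0.56, 0], [0, 0, -0.87]], [[0.435, -0.588, 0], [0, 0, -0.97]], [[0.435, -0.588, 0], [0, 0, -1]], [[0.435, -0.588, 0], [0, 0, -1]]]'

```text
time_s: 15.83
position: [0.465, 0.1934, 0.1785]
tool_rot: [[-0.268, 0.963, -0.0], [0.963, 0.268, -0.0], [-0.0, -0.0, -1.0]]
ft_force: [0.1, -0.1, -0.4]
grip_width: 0.0851
gripper_force: 0.0
```

Request:
step_arm --targets '[[[0, 0, 0], [0, 0, -0.1]], [[0, 0, 0], [0, 0, -0.23]], [[0, 0, 0], [0, 0, -0.23]], [[0, 0, 0], [0, 0, -0.23]]]'

```text
time_s: 16.17
position: [0.4651, 0.1929, 0.1786]
tool_rot: [[-0.433, 0.901, -0.0], [0.901, 0.433, -0.0], [-0.0, -0.0, -1.0]]
ft_force: [0.0, 0.0, -0.4]
grip_width: 0.0848
gripper_force: 0.0
```

```bash
python3 to.py .462 .194 .010 116;python3 - <<'E'
from h import *
d=get_image("wrist"); cv2.imwrite("pics/w3.png",d["img"][:,:,::-1]); np.savez("w3.npz",**d)
for c,z in(("yellow",.038),("red",.008)):
    for b in blobs(d,c,(0,0,640,480),300)[:2]:
        print(c,*ell(d,b,z))
        w=np.array([ray(d,p,z)[:2] for p in cv2.boxPoints(cv2.minAreaRect(b))]); print(w.mean(0).round(4),[(np.linalg.norm(w[i]-w[i-1]).round(4),np.degrees(np.arctan2(*(w[i]-w[i-1])[::-1])).round(1)) for i in range(2)])
E
```

```text
t 16.17 pos [0.4651 0.1929 0.1786] yaw 115.7 w 0.0848 gf 0.0 F [ 0.   0.  -0.4] q6 -17
shift [ 0.0078 -0.0075  0.562 ] turn [-0.     0.    -0.008]
yellow [0.4632 0.1962] [0.0296 0.0577] [324.8 222.8]
[0.4638 0.1955] [(np.float64(0.033), np.float64(114.8)), (np.float64(0.0247), np.float64(25.6))]
yellow [0.4741 0.0233] [0.0378 0.0516] [250.2 400.7]
[0.4726 0.0314] [(np.float64(0.0374), np.float64(-171.1)), (np.float64(0.0428), np.float64(100.3))]
red [0.4676 0.1989] [0.1055 0.1085] [331.2 211.9]
[0.4692 0.1962] [(np.float64(0.1087), np.float64(112.7)), (np.float64(0.102), np.float64(25.6))]
red [ 0.4816 -0.0193] [0.0357 0.037 ] [246.5 414.1]
[ 0.4808 -0.0204] [(np.float64(0.0438), np.float64(124.7)), (np.float64(0.0358), np.float64(45.2))]
```

View pics/w3.png

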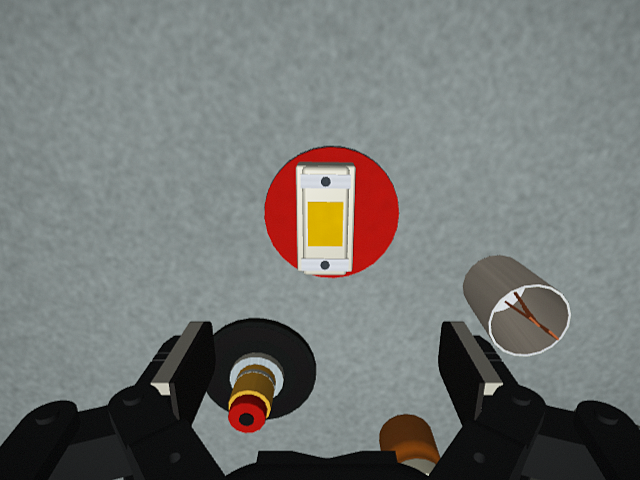

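The wrist view shows the cover at (325,222) on red (331,212), lined up with the tool. The cup at (520,310) and the jar are well clear. I'll descend and grip.

Request:
step_arm --targets '[[[0.01, -0.003, 0.06], [0, 0, 0]], [[0.01, -0.003, 0.15], [0, 0, 0]], [[0.01, -0.003, 0.24], [0, 0, 0]], [[0.01, -0.003, 0.33], [0, 0, 0]], [[0.01, -0.003, 0.41], [0, 0, 0]], [[0.01, -0.003, 0.48], [0, 0, 0]], [[0.01, -0.003, 0.53], [0, 0, 0]], [[0.01, -0.003, 0.555], [0, 0, 0]], [[0.01, -0.003, 0.565], [0, 0, 0]], [[0.01, -0.003, 0.565], [0, 0, 0]]]'

```text
time_s: 17.05
position: [0.4624, 0.1961, 0.0092]
tool_rot: [[-0.437, 0.899, -0.0], [0.899, 0.437, -0.0], [0.0, -0.0, -1.0]]
ft_force: [0.6, 0.8, -0.8]
grip_width: 0.0848
gripper_force: 0.0
```

Request:
step_arm --targets '[[[0, 0, 0], [0, 0, 0]], [[0, 0, 0], [0, 0, 0]], [[0, 0, 0], [0, 0, 0]], [[0, 0, 0], [0, 0, 0]], [[0, 0, 0], [0, 0, 0]], [[0, 0, 0], [0, 0, 0]], [[0, 0, 0], [0, 0, 0]], [[0, 0, 0], [0, 0, 0]], [[0, 0, 0], [0, 0, 0]]]' --jaw 30 --grip_force 70

```text
time_s: 17.8
position: [0.4626, 0.1964, 0.0104]
tool_rot: [[-0.439, 0.899, 0.002], [0.899, 0.439, 0.0], [-0.001, 0.002, -1.0]]
ft_force: [-0.9, -0.6, 7.2]
grip_width: 0.0426
gripper_force: 72.4
```

Request:
step_arm --targets '[[[0, 0, -0.02], [0, 0, 0]], [[0, 0, -0.06], [0, 0, 0]], [[0, 0, -0.12], [0, 0, 0]], [[0, 0, -0.19], [0, 0, 0]], [[0, 0, -0.26], [0, 0, 0]], [[0, 0, -0.33], [0, 0, 0]], [[0, 0, -0.4], [0, 0, 0]], [[0, 0, -0.44], [0, 0, 0]], [[0, 0, -0.45], [0, 0, 0]], [[0, 0, -0.45], [0, 0, 0]]]'

```text
time_s: 18.63
position: [0.462, 0.1963, 0.1448]
tool_rot: [[-0.439, 0.898, 0.001], [0.898, 0.439, 0.0], [-0.0, 0.001, -1.0]]
ft_force: [-0.3, -0.1, -4.7]
grip_width: 0.0425
gripper_force: 71.9
```

```bash
python3 to.py .470 -.223 .145; python3 - <<'E'
from h import *
d=get_image("wrist"); cv2.imwrite("pics/w4.png",d["img"][:,:,::-1])
E
```

```text
t 18.63 pos [0.462  0.1963 0.1448] yaw 116.0 w 0.0425 gf 71.9 F [-0.3 -0.1 -4.7] q6 -17
shift [-1.2675e+00 -5.8980e-01 -7.0000e-04] turn [0.001 0.    0.   ]
```

View pics/w4.png

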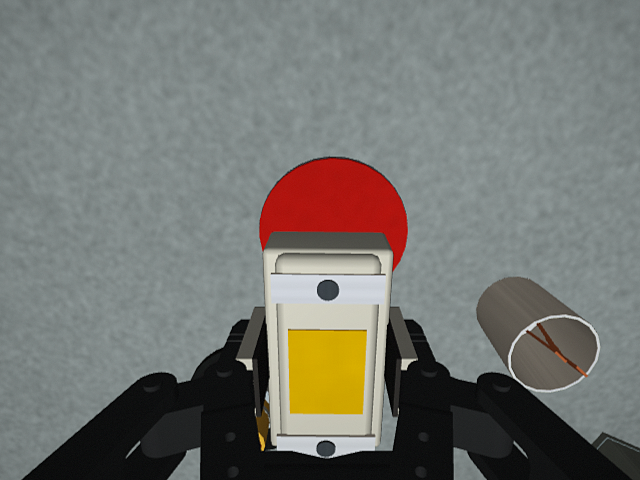

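The cover (325,370) is held squarely between the pads, and the red plate behind it is clear.

Request:
step_arm --targets '[[[-0.03, -0.015, 0], [0, 0, 0]], [[-0.09, -0.04, 0], [0, 0, 0]], [[-0.17, -0.08, 0], [0, 0, 0]], [[-0.26, -0.12, 0], [0, 0, 0]], [[-0.35, -0.165, 0], [0, 0, 0]], [[-0.44, -0.205, 0], [0, 0, 0]], [[-0.53, -0.25, 0], [0, 0, 0]], [[-0.62, -0.29, 0], [0, 0, 0]], [[-0.71, -0.33, 0], [0, 0, 0]], [[-0.8, -0.37, 0], [0, 0, 0]]]'

```text
time_s: 19.52
position: [0.4668, -0.0699, 0.1433]
tool_rot: [[-0.439, 0.899, -0.002], [0.899, 0.439, 0.001], [0.002, -0.002, -1.0]]
ft_force: [1.1, 0.3, -3.2]
grip_width: 0.0425
gripper_force: 71.8
```

Request:
step_arm --targets '[[[-0.08, -0.04, 0], [0, 0, 0]], [[-0.17, -0.08, 0], [0, 0, 0]], [[-0.26, -0.125, 0], [0, 0, 0]], [[-0.34, -0.16, 0], [0, 0, 0]], [[-0.41, -0.19, 0], [0, 0, 0]], [[-0.45, -0.21, 0], [0, 0, 0]], [[-0.467, -0.22, 0], [0, 0, 0]], [[-0.467, -0.22, 0], [0, 0, 0]], [[-0.467, -0.22, 0], [0, 0, 0]]]'

```text
time_s: 20.27
position: [0.4696, -0.222, 0.1439]
tool_rot: [[-0.439, 0.898, -0.001], [0.898, 0.439, 0.001], [0.002, -0.0, -1.0]]
ft_force: [-0.7, 1.1, -3.8]
grip_width: 0.0425
gripper_force: 71.8
```

```bash
python3 to.py .470 -.223 .0115
```

```text
t 20.27 pos [ 0.4696 -0.222   0.1439] yaw 116.0 w 0.0425 gf 71.8 F [-0.7  1.1 -3.8] q6 -64
shift [-0.0042  0.      0.4412] turn [-0.001 -0.002  0.   ]
```

Request:
step_arm --targets '[[[0, 0, 0.03], [0, 0, 0]], [[0, 0, 0.09], [0, 0, 0]], [[0, 0, 0.17], [0, 0, 0]], [[0, 0, 0.25], [0, 0, 0]], [[0, 0, 0.32], [0, 0, 0]], [[0, 0, 0.37], [0, 0, 0]], [[0, 0, 0.405], [0, 0, 0]], [[0, 0, 0.425], [0, 0, 0]], [[0, 0, 0.436], [0, 0, 0]], [[0, 0, 0.44], [0, 0, 0]]]'

```text
time_s: 21.1
position: [0.47, -0.2224, 0.0121]
tool_rot: [[-0.44, 0.898, -0.0], [0.898, 0.44, 0.0], [0.0, -0.0, -1.0]]
ft_force: [0.4, -0.1, -2.6]
grip_width: 0.0424
gripper_force: 71.8
```

```bash
python3 to.py .470 -.223 .0102
```

```text
t 21.1 pos [ 0.47   -0.2224  0.0121] yaw 116.1 w 0.0424 gf 71.8 F [ 0.4 -0.1 -2.6] q6 -64
shift [-0.0019 -0.001   0.0062] turn [-0. -0.  0.]
```

Request:
step_arm --targets '[[[0, 0, 0.002], [0, 0, 0]], [[0, 0, 0.005], [0, 0, 0]], [[0, 0, 0.007], [0, 0, 0]], [[0, 0, 0.008], [0, 0, 0]], [[0, 0, 0.008], [0, 0, 0]]]'

```text
time_s: 21.52
position: [0.4701, -0.223, 0.0104]
tool_rot: [[-0.439, 0.899, 0.001], [0.899, 0.439, -0.0], [-0.001, 0.0, -1.0]]
ft_force: [-0.3, -0.3, 0.5]
grip_width: 0.0427
gripper_force: 72.1
```

Request:
step_arm --targets '[[[0, 0, 0], [0, 0, 0]], [[0, 0, 0], [0, 0, 0]], [[0, 0, 0], [0, 0, 0]], [[0, 0, 0], [0, 0, 0]], [[0, 0, 0], [0, 0, 0]], [[0, 0, 0], [0, 0, 0]], [[0, 0, 0], [0, 0, 0]]]' --jaw 85

```text
time_s: 22.1
position: [0.47, -0.2229, 0.0099]
tool_rot: [[-0.439, 0.899, 0.0], [0.899, 0.439, 0.0], [-0.0, 0.0, -1.0]]
ft_force: [0.1, 0.4, 0.4]
grip_width: 0.0851
gripper_force: 0.0
```

Request:
step_arm --targets '[[[0, 0, -0.05], [0, 0, 0]], [[0, 0, -0.13], [0, 0, 0]], [[0, 0, -0.23], [0, 0, 0]], [[0, 0, -0.33], [0, 0, 0]], [[0, 0, -0.43], [0, 0, 0]], [[0, 0, -0.51], [0, 0, 0]], [[0, 0, -0.56], [0, 0, 0]], [[0, 0, -0.56], [0, 0, 0]]]'

```text
time_s: 22.77
position: [0.471, -0.2236, 0.1811]
tool_rot: [[-0.439, 0.898, 0.005], [0.898, 0.439, -0.004], [-0.006, 0.003, -1.0]]
ft_force: [-0.7, -0.1, 0.1]
grip_width: 0.0851
gripper_force: 0.0
```

```bash
python3 to.py .474 .026 .178
```

```text
t 22.77 pos [ 0.471  -0.2236  0.1811] yaw 116.0 w 0.0851 gf 0.0 F [-0.7 -0.1  0.1] q6 -64
shift [0.7433 0.3745 0.0072] turn [0.003 0.007 0.   ]
```

Request:
step_arm --targets '[[[0.06, 0.03, 0], [0, 0, 0]], [[0.16, 0.08, 0], [0, 0, 0]], [[0.27, 0.135, 0], [0, 0, 0]], [[0.38, 0.19, 0], [0, 0, 0]], [[0.49, 0.245, 0], [0, 0, 0]], [[0.6, 0.3, 0], [0, 0, 0]], [[0.69, 0.345, 0], [0, 0, 0]], [[0.743, 0.374, 0], [0, 0, 0]], [[0.743, 0.374, 0], [0, 0, 0]], [[0.743, 0.374, 0], [0, 0, 0]]]'

```text
time_s: 23.6
position: [0.4726, 0.0271, 0.1772]
tool_rot: [[-0.441, 0.898, -0.001], [0.898, 0.441, -0.0], [0.001, -0.001, -1.0]]
ft_force: [0.4, 0.7, -0.4]
grip_width: 0.0849
gripper_force: 0.0
```

```bash
python3 to.py .474 .026 .0265; python3 - <<'E'
from h import *
d=get_image("wrist")
for b in blobs(d,"red",(200,120,440,330),100)[:2]: print("cap",*ell(d,b,.064))
t=get_image("top"); cv2.imwrite("pics/t4.png",t["img"][:,:,::-1])
for b in blobs(t,"red",(240,190,315,260),30)[:1]: print("cap top",*ell(t,b,.064))
E
```

```text
t 23.6 pos [0.4726 0.0271 0.1772] yaw 116.2 w 0.0849 gf 0.0 F [ 0.4  0.7 -0.4] q6 -37
shift [-0.0057  0.0031  0.5022] turn [-0.001 -0.001  0.   ]
cap [0.473  0.0288] [0.0296 0.0308] [326.8 237.5]
```

View pics/t4.png

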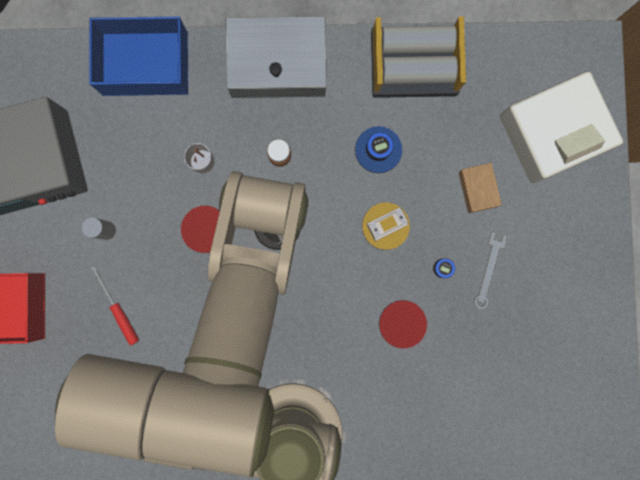

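The top view shows the tachograph centred on blue (380,145), the cover on yellow (386,225), and the cup and jar unmoved. The wrist view confirms the sender is under the tool, so I'll grip it.

Request:
step_arm --targets '[[[0, 0.002, 0.06], [0, 0, 0]], [[0, 0.002, 0.14], [0, 0, 0]], [[0, 0.002, 0.22], [0, 0, 0]], [[0, 0.002, 0.3], [0, 0, 0]], [[0, 0.002, 0.37], [0, 0, 0]], [[0, 0.002, 0.43], [0, 0, 0]], [[0, 0.002, 0.48], [0, 0, 0]], [[0, 0.002, 0.503], [0, 0, 0]], [[0, 0.002, 0.503], [0, 0, 0]], [[0, 0.002, 0.503], [0, 0, 0]]]'

```text
time_s: 24.53
position: [0.4737, 0.0262, 0.0272]
tool_rot: [[-0.438, 0.899, -0.0], [0.899, 0.438, -0.0], [-0.0, -0.0, -1.0]]
ft_force: [-0.7, 0.4, 0.5]
grip_width: 0.085
gripper_force: 0.0
```

Request:
step_arm --targets '[[[0, 0, 0], [0, 0, 0]], [[0, 0, 0], [0, 0, 0]], [[0, 0, 0], [0, 0, 0]], [[0, 0, 0], [0, 0, 0]], [[0, 0, 0], [0, 0, 0]], [[0, 0, 0], [0, 0, 0]], [[0, 0, 0], [0, 0, 0]], [[0, 0, 0], [0, 0, 0]], [[0, 0, 0], [0, 0, 0]], [[0, 0, 0], [0, 0, 0]]]' --jaw 20 --grip_force 50

```text
time_s: 25.37
position: [0.4737, 0.0268, 0.0277]
tool_rot: [[-0.439, 0.898, 0.001], [0.898, 0.439, -0.0], [-0.001, 0.001, -1.0]]
ft_force: [-2.0, 0.1, 7.3]
grip_width: 0.0347
gripper_force: 49.3
```

Request:
step_arm --targets '[[[0, 0, -0.02], [0, 0, 0]], [[0, 0, -0.06], [0, 0, 0]], [[0, 0, -0.12], [0, 0, 0]], [[0, 0, -0.19], [0, 0, 0]], [[0, 0, -0.26], [0, 0, 0]], [[0, 0, -0.32], [0, 0, 0]], [[0, 0, -0.36], [0, 0, 0]], [[0, 0, -0.38], [0, 0, 0]], [[0, 0, -0.38], [0, 0, 0]]]'

```text
time_s: 26.12
position: [0.4738, 0.0269, 0.1421]
tool_rot: [[-0.439, 0.898, 0.002], [0.898, 0.439, -0.0], [-0.001, 0.002, -1.0]]
ft_force: [1.0, -0.9, -2.5]
grip_width: 0.0346
gripper_force: 50.1
```

```bash
python3 to.py .4685 .1945 .14; python3 - <<'E'
from h import *
t=get_image("top")
for b in blobs(t,"red",(172,198,237,258),300)[:1]: print("red",*ell(t,b,.008))
E
```

```text
t 26.12 pos [0.4738 0.0269 0.1421] yaw 116.0 w 0.0346 gf 50.1 F [ 1.  -0.9 -2.5] q6 -37
shift [0.5097 0.2296 0.0068] turn [0.002 0.002 0.   ]
red [0.4681 0.1964] [0.1003 0.1043] [203.5 228.7]
```

Request:
step_arm --targets '[[[0.03, 0.01, 0], [0, 0, 0]], [[0.09, 0.04, 0], [0, 0, 0]], [[0.17, 0.075, 0], [0, 0, 0]], [[0.25, 0.115, 0], [0, 0, 0]], [[0.33, 0.15, 0], [0, 0, 0]], [[0.41, 0.185, 0], [0, 0, 0]], [[0.47, 0.21, 0], [0, 0, 0]], [[0.5, 0.225, 0], [0, 0, 0]], [[0.51, 0.23, 0], [0, 0, 0]], [[0.51, 0.23, 0], [0, 0, 0]]]'

```text
time_s: 27.0
position: [0.468, 0.195, 0.1404]
tool_rot: [[-0.44, 0.898, -0.001], [0.898, 0.44, -0.0], [0.0, -0.001, -1.0]]
ft_force: [-1.4, -0.2, -2.2]
grip_width: 0.0347
gripper_force: 50.2
```

Request:
step_arm --targets '[[[0, 0, 0.03], [0, 0, 0]], [[0, 0, 0.08], [0, 0, 0]], [[0, 0, 0.15], [0, 0, 0]], [[0, 0, 0.22], [0, 0, 0]], [[0, 0, 0.28], [0, 0, 0]], [[0, 0, 0.32], [0, 0, 0]], [[0, 0, 0.345], [0, 0, 0]], [[0, 0, 0.36], [0, 0, 0]], [[0, 0, 0.37], [0, 0, 0]], [[0, 0, 0.37], [0, 0, 0]]]'

```text
time_s: 27.83
position: [0.4684, 0.1943, 0.0299]
tool_rot: [[-0.438, 0.899, -0.0], [0.899, 0.438, -0.0], [-0.0, -0.0, -1.0]]
ft_force: [0.7, -0.0, -2.2]
grip_width: 0.0347
gripper_force: 50.2
```

```bash
python3 to.py .4685 .195 .0275
```

```text
t 27.83 pos [0.4684 0.1943 0.0299] yaw 116.0 w 0.0347 gf 50.2 F [ 0.7 -0.  -2.2] q6 -17
shift [0.002  0.0013 0.0079] turn [-0.  0. -0.]
```

Request:
step_arm --targets '[[[0, 0, 0.003], [0, 0, 0]], [[0, 0, 0.006], [0, 0, 0]], [[0, 0, 0.008], [0, 0, 0]], [[0, 0, 0.009], [0, 0, 0]], [[0, 0, 0.009], [0, 0, 0]], [[0, 0, 0.009], [0, 0, 0]]]'

```text
time_s: 28.33
position: [0.4685, 0.1947, 0.0278]
tool_rot: [[-0.439, 0.898, 0.001], [0.898, 0.439, 0.0], [-0.0, 0.001, -1.0]]
ft_force: [-1.5, -0.3, 3.6]
grip_width: 0.0345
gripper_force: 50.5
```

Request:
step_arm --targets '[[[0, 0, 0], [0, 0, 0]], [[0, 0, 0], [0, 0, 0]], [[0, 0, 0], [0, 0, 0]], [[0, 0, 0], [0, 0, 0]], [[0, 0, 0], [0, 0, 0]], [[0, 0, 0], [0, 0, 0]], [[0, 0, 0], [0, 0, 0]], [[0, 0, 0], [0, 0, 0]]]' --jaw 85

```text
time_s: 29.0
position: [0.4683, 0.1946, 0.0273]
tool_rot: [[-0.439, 0.899, -0.0], [0.899, 0.439, 0.0], [0.0, -0.0, -1.0]]
ft_force: [0.4, 0.9, 0.4]
grip_width: 0.085
gripper_force: 0.0
```

Request:
step_arm --targets '[[[0, 0, -0.05], [0, 0, 0]], [[0, 0, -0.13], [0, 0, 0]], [[0, 0, -0.23], [0, 0, 0]], [[0, 0, -0.33], [0, 0, 0]], [[0, 0, -0.43], [0, 0, 0]], [[0, 0, -0.53], [0, 0, 0]], [[0, 0, -0.6], [0, 0, 0]], [[0, 0, -0.64], [0, 0, 0]], [[0, 0, -0.65], [0, 0, 0]], [[0, 0, -0.65], [0, 0, 0]]]'

```text
time_s: 29.83
position: [0.4684, 0.1946, 0.2227]
tool_rot: [[-0.439, 0.899, 0.001], [0.899, 0.439, 0.0], [-0.0, 0.001, -1.0]]
ft_force: [-0.5, -0.6, -1.1]
grip_width: 0.0847
gripper_force: 0.0
```

```bash
python3 to.py .468 .1945 .2; python3 - <<'E'
from h import *
w=get_image("wrist"); s=get_image("scene"); t=get_image("top"); cv2.imwrite("pics/s5.png",s["img"][:,:,::-1])
for b in blobs(w,"red",(0,0,640,480),300)[:2]: print("wrist red plate",*ell(w,b,.008), "as cap",ell(w,b,.064)[0])
R=[("blue","blue",(345,115,412,182),.008),("tacho","blue",(366,130,396,160),.048),("yel","yellow",(355,195,418,255),.008),("patch","yellow",(375,213,398,237),.038)]
for n,c,bx,z in R:
    for b in blobs(t,c,bx,20)[:1]: print(n,*ell(t,b,z))
# tacho ring is brighter blue
m=cv2.inRange(hsv(t),(100,150,170),(125,255,255))[120:180,350:410]; q=np.argwhere(m); print(len(q), ray(t,(q.mean(0)+[120,350])[::-1],.048))
E
```

```text
t 29.83 pos [0.4684 0.1946 0.2227] yaw 116.0 w 0.0847 gf 0.0 F [-0.5 -0.6 -1.1] q6 -17
shift [ 0.0002 -0.0014  0.0756] turn [0.001 0.    0.   ]
wrist red plate [0.4678 0.1986] [0.1066 0.1085] [326.2 200.3] as cap [0.4621 0.21  ]
blue [ 0.646  -0.2102] [0.1055 0.1057] [378.3 149.2]
tacho [ 0.6518 -0.2145] [0.0697 0.0919] [382.1 143.1]
yel [ 0.4675 -0.2223] [0.1058 0.1071] [385.4 225.7]
patch [ 0.4711 -0.2238] [0.0328 0.0349] [387.7 223.1]
191 [ 0.64779371 -0.20913742  0.048     ]
```

View pics/s5.png

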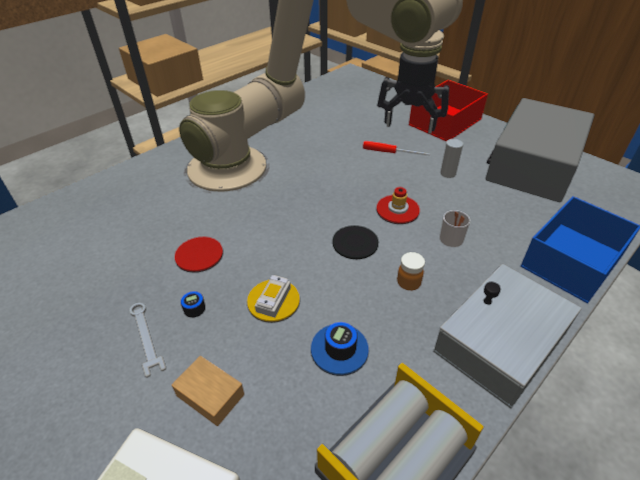

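In the scene view the sender stands on red (399,203), the cover on yellow (273,296) and the tachograph on blue (340,342). The pad is empty, and the offsets measured in the top view are under 5 mm. Handing in.

```bash
python3 -c "
from rig import close_job
print(close_job())"
```

```text
the job is handed in; nothing more can be done
None
```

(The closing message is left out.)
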